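# Speed the tube mixer up by four clicks and start it

## Robot

A 6-joint arm with a two-finger parallel gripper is mounted at the origin on the work surface. World frame = base frame: x ahead of the robot, y to its left, z up, the work surface at z = 0. Lengths are in m, angles in degrees, forces in N, time in s.
With the tool pointing down it reaches from about 0.35 to 0.875 m from the base axis. Payload 4.2 kg.
Tool frame: the origin (TCP) lies at the very end of the fingers, on their centre line; the grasp point (between the pads) lies 19 mm behind it (r.grip_point_offset is the distance from the TCP to the grasp point, in m); z points along the fingers, y is the line along which they close (so a half turn about z gives the same grasp; the last joint's range is limited). The gripper opens to 87 mm and grips with 3 to 60 N. Pads are 19 mm wide; open, the fingers measure 117 mm over their backs; the gripper's body (75 mm by 190 mm) begins 51 mm behind the grasp point.
Start: joints at [88.9, 22.042, 0.453, 0, -68.411, -14.817], TCP at [0.171, 0.601, 0.223] pointing down, gripper open.
Joint ranges: [-179.83, 179.83], [-69.29, 118.12], [-61.27, 80.66], [-181.25, 117.63], [-171.15, -9.14], [-177.46, 177.46]. Speed limits (degrees/s): [159.86, 159.86, 180, 180, 180, 180].

## Interface

Orientations are given as a 3x3 rotation matrix whose columns are the frame's x, y, z axes.
In Python, from station import r, cams gives the robot as it stands. The module is installed in compiled form; this text tells all that it offers.
- The arm moves only by the shell command python3 -m handwheel 'ROWS'. ROWS is JSON, a list that holds one entry, the list of rows, each a list of 7 numbers: the turn, a rotation vector about the tool's x, y, z in units of 6 degrees (1.0 is 6 degrees), then the shift along the tool's x, y, z in m, then the finger opening in m, from 0 to 0.087. In form: [[[ax, ay, az, x, y, z, jaw], ...]]. A call has 1 to 12 rows; each row shifts and turns the commanded pose from where the row before left it, along the tool's axes as they then stand; what a row does not reach is not made up. A row lasts 1/10 s, in which the tool goes at most 50 mm and 8.59 degrees, less where a joint would pass 70% of its speed; a pose out of reach is approached as far as the arm can. A call with a gripper value outside its range is refused whole. The fingers move at their own pace and stop on an object; the grip force is fixed at half the most. Time passes only in rows, so rows that do not move let the fingers close. It gives the time, the measured TCP pose, the force, the opening and the grip force at its end, in the units of the state.
- r.sense(): the state, without advancing time (a new reading comes with each control period).
- cams.capture(name): name is "side" or "top"; returns the picture (384x512x3 uint8, red, green, blue); there is no depth.
- cams.get_calibration(name): a dict with "camera_matrix" (3x3 intrinsics, pixels), "k1" (the pictures are not rectified: a ray, as slopes to the right and down, at radius r is drawn at 1 + k1 r^2 times it, then the intrinsics apply), "rvec" (rotation vector, rad) and "tvec" (3), from world to camera coordinates, as OpenCV has them. Camera axes: x right, y down, z forward; pixel columns grow to the right and rows downward; lengths in m; the calibration is good to about 2 mm. A picture is of the moment at which its call begins. get_calibration takes no time and is no camera call.
- r.finish_job(): hands the job in; it is judged then, once.
The state is a dict: "time_s": time; "joints": joint angles; "joint_velocities": joint speeds; "effort": joint torques, N m; "tcp_pos": TCP position; "ee_rot": TCP orientation; "wrist_force": force on the tool from outside, world axes, zero at the start; "moment": the same for the moment, N m; "gripper_width": opening from 0.0 (shut) to 1.0 (fully open); "gripper_force": force on a finger pad.
Only numpy, scipy, OpenCV 4.12 (cv2) and the standard library are available. Lean on these libraries where they do the work, as an engineer would, in place of code of your own. Each camera call takes 0.05 s, during which the arm holds its last target. There are 200 camera calls.

## Task

Set the tube mixer four clicks faster and start it: with a fingertip, push the fin of the large speed dial round clockwise (seen from above) by exactly four clicks from where it rests now, without gripping or forcing it, and only then press the round start key fully down and let it come up again. Leave the small timer knob, the test tubes and everything else standing around as they are.

Things in the scene. Friction and masses are not known exactly. Their poses are not given: they have to be found in the camera images.
- mixer: the tube mixer, a flat white case, 220 x 340 mm, deck 70 mm above the bench, fixed. Origin at the centre of its underside; +x away from the operator, +y to the operator's left
- dial_axis (a point): fixed point on the vertical axis of the speed dial, at the height of the disc's top face, 86 mm above the bench; 20 mm nearer the operator than the mixer's centre and 85 mm to its right. The dial is a black disc, diameter 84 mm, with one upright fin on it as pointer and finger rest; eight white ticks, one per click, lie on the deck around it
- dial_nose (a point): on the outer end face of the dial's fin, 40 mm from the axis, half-way up; turns with the dial. The fin is a flat radial bar 9 mm thick, reaching from 10 to 40 mm from the axis and from the disc's top (86 mm above the bench) to 114 mm above the bench
- speed_dial (a joint): angle of the speed dial in rad, grows as it turns clockwise seen from above (= faster). Click stops every 0.5236 rad (30 degrees) at whole multiples 0 to 7 of that; hard stops just before 0 and after 7. It starts in one of the clicks 0, 1, 2 or 3. Between clicks it resists with about 0.1 N m (3 to 4 N at the fin) until half-way, then snaps ahead by itself into the next
- start_key_top (a point): centre of the top face of the start key: a round white spring push button, diameter 28 mm, in a black housing on the deck, 105 mm to the left of the dial axis and 40 mm nearer the operator
- start_key (a joint): travel of the start key in m: 0 up, 0.006 fully down; fully down takes 4 N; springs back up
- timer_mark (a point): point at the rim of the top face of the timer knob (turns with it), 14 mm from its axis; the knob is a small smooth black one, diameter 30 mm, 19 mm high, no fin, on the deck 105 mm to the left of the dial axis and 75 mm farther from the operator; turns with light friction: to be left alone
- tube0: loose capped test tube, diameter 16 (cap 19), 100 mm long, standing in the nearest of the four square pockets in a row (from the operator) in the aluminium block at the left end of the mixer, which is 45 mm high on the deck; tube tops are 175 mm above the bench; origin at the centre of the tube's foot
- tube1: loose capped test tube, diameter 16 (cap 19), 100 mm long, standing in the third of the four square pockets in a row (from the operator) in the aluminium block at the left end of the mixer, which is 45 mm high on the deck; tube tops are 175 mm above the bench; origin at the centre of the tube's foot
- tube2: loose capped test tube, diameter 16 (cap 19), 100 mm long, standing in the farthest of the four square pockets in a row (from the operator) in the aluminium block at the left end of the mixer, which is 45 mm high on the deck; tube tops are 175 mm above the bench; origin at the centre of the tube's foot
- rack: loose steel test-tube rack, 70 x 176 x 105 mm, with 12 red- and metal-capped tubes; origin at the centre of its underside
- reagent: loose amber reagent bottle, diameter 60, 120 mm high; origin at the centre of its underside
- jar: loose white specimen jar, diameter 56, 70 mm high; origin at the centre of its underside
- slide_box: loose flat grey microscope slide box, 90 x 180 x 34 mm; origin at the centre of its underside
- dishes: loose stack of three culture dishes, diameter 90, 43 mm high; origin at the centre of its underside

How it is judged (in metres and radians):
On the way, in this order (a step that is already met when the one before it is completed fails the run):
1. the speed dial rests four clicks clockwise of where it started, no finger on it (distance of dial_nose from where it was at the start of the episode between 0.0639 and 0.0736 m and contact force between the fingers and speed_dial below 0.1 N), for 0.2 s.
2. the start key is pressed down (value of joint start_key above 0.004 m), for 0.05 s.
At the end, for the whole second after the job is handed in: the speed dial rests four clicks (120 degrees, within 7 degrees) clockwise of where it started, and the start key has been pressed at least 4 mm after that and is up again (within 1.5 mm) (distance of dial_nose from where it was at the start of the episode between 0.0639 and 0.0736 m and value of joint start_key below 0.0015 m and velocity of joint speed_dial between -0.05 and 0.05 rad/s); the robot touches nothing.
It fails at once if the start key is pressed while the dial is not four clicks on (value of joint start_key above 0.003 m and not (distance of dial_nose from where it was at the start of the episode between 0.063 and 0.0742 m)).
It fails at once if the dial is gripped or forced (more than 30 N from the fingers) (contact force between the fingers and speed_dial above 30 N).
It fails at once if the timer knob is turned (distance of timer_mark from where it was at the start of the episode above 0.003 m).
It fails at once if a test tube is lifted or shifted (distance of any of tube0, tube1, tube2 from where it was at the start of the episode above 0.012 m).
It fails at once if a thing standing on the bench is shifted, lifted or tipped (distance of any of rack, reagent, jar, slide_box, dishes from where it was at the start of the episode above 0.025 m or angle between any of rack, reagent, jar, slide_box, dishes's own z axis and vertical above 0.3 rad).
It also fails if it takes over 45 s, if anything falls off the work surface, if the arm or the gripper's body presses on something with over 40 N, if the wrist force passes 120 N, or if a joint passes its speed limit or range.

## Working session

There is one attempt and no reset: what is moved stays moved. The work goes in short steps, Python scripts to look and compute and a shell command to move; the robot and the scene stay as the last step left them, time stands still between calls to the robot, and variables do not carry over. Pictures are saved under pics/ and viewed, at most 10 in all, crops included, and the job is handed in when it is done.

```bash
mkdir -p pics; python3 - <<'E'
from station import r,cams
import cv2
for n in("top","side"):
    cv2.imwrite(f"pics/{n}0.png",cams.capture(n)[:,:,::-1])
    print(cams.get_calibration(n))
s=r.sense();print(s["time_s"],s["tcp_pos"],s["ee_rot"],s["gripper_width"])
E
```

```text
{'camera_matrix': array([[388.77137381,   0.        , 248.22663297],
       [  0.        , 388.77137381, 189.99055606],
       [  0.        ,   0.        ,   1.        ]]), 'k1': -0.07350717201156284, 'rvec': array([ 2.04172474, -2.18619516,  0.21560674]), 'tvec': array([0.09799733, 0.62663926, 0.93844813])}
{'camera_matrix': array([[378.72169793,   0.        , 252.35974398],
       [  0.        , 378.72169793, 190.09679368],
       [  0.        ,   0.        ,   1.        ]]), 'k1': -0.061106592471256424, 'rvec': array([ 2.14102298, -0.84978089,  0.42102147]), 'tvec': array([-0.42384752,  0.3618491 ,  0.4996128 ])}
0.1 [0.17121858 0.60053495 0.22155949] [[ 9.61625092e-01 -2.74366502e-01 -4.51638386e-04]
 [-2.74366857e-01 -9.61623158e-01 -1.93102825e-03]
 [ 9.55035368e-05  1.98083983e-03 -9.99998034e-01]] 0.9949058782064767
```

View pics/top0.png

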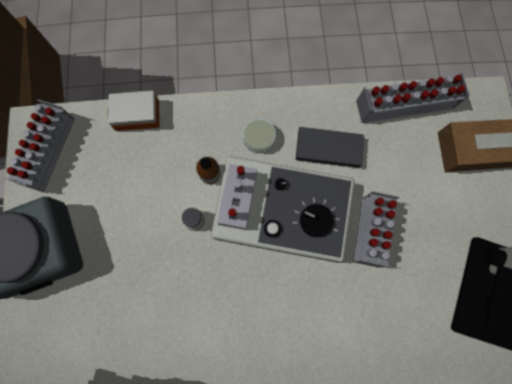

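View pics/side0.png

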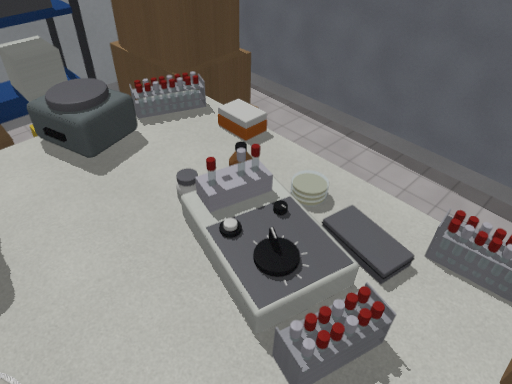

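Top view: dial at about (318,220), fin towards (305,213), start key (273,228), timer (282,184), and the rack just to the right at (380,230). Next I'll enlarge it and measure.

```bash
cat > h.py <<'E'
import numpy as np,cv2
from station import r,cams
def cal(n):
    c=cams.get_calibration(n);R=cv2.Rodrigues(c["rvec"])[0];return c,R,-R.T@c["tvec"]
def ray(n,u,v):
    c,R,o=cal(n);K=c["camera_matrix"]
    p=cv2.undistortPoints(np.array([[[u,v]]],float),K,np.array([c["k1"],0,0,0.]))[0,0]
    return o,R.T@np.array([p[0],p[1],1])
def onz(n,u,v,z):
    o,d=ray(n,u,v);return o+d*(z-o[2])/d[2]
def proj(n,P):
    c=cams.get_calibration(n)
    return cv2.projectPoints(np.array([P],float),c["rvec"],c["tvec"],c["camera_matrix"],np.array([c["k1"],0,0,0.]))[0].ravel()
E
python3 - <<'E'
from h import *
im=cv2.imread("pics/top0.png")
a=cv2.resize(im[145:270,205:365],None,fx=5,fy=5,interpolation=cv2.INTER_CUBIC)
s=cv2.imread("pics/side0.png");b=cv2.resize(s[190:300,200:350],None,fx=5,fy=5,interpolation=cv2.INTER_CUBIC)
cv2.imwrite("pics/ta.png",a);cv2.imwrite("pics/sb.png",b)
# dial: darkest blob
g=im.max(2)
m=cv2.inRange(g,0,30);n,l,st,ce=cv2.connectedComponentsWithStats(m)
for i in range(1,n):
    if st[i,4]>30 and 200<ce[i][0]<370 and 150<ce[i][1]<265:print("dark",st[i],ce[i],onz("top",*ce[i],.086))
for nme,i in(("top",im),):
    w=cv2.inRange(i,(130,130,120),(255,255,255));n,l,st,ce=cv2.connectedComponentsWithStats(w)
    for k in range(1,n):
        if 4<st[k,4]<2000 and 200<ce[k][0]<370 and 150<ce[k][1]<265:print("white",st[k],ce[k],onz(nme,*ce[k],.07))
print(cal("top")[2],cal("side")[2])
for p in((218,242),(340,258),(353,177),(229,157)):print(p,onz("top",*p,.07))
E
```

```text
dark [200 158  12  11  99] [205.80808081 163.06060606] [0.70508384 0.15880527 0.086     ]
dark [297 158  62   9  96] [328.75    162.09375] [ 0.68595964 -0.15573662  0.086     ]
dark [275 179  12  11  91] [279.85714286 184.2967033 ] [ 0.63648864 -0.025599    0.086     ]
dark [300 204  34  33 839] [317.07628129 220.73301549] [ 0.53777319 -0.11019259  0.086     ]
dark [265 220  17  17  83] [273.98795181 229.73493976] [ 0.522963   -0.00154143  0.086     ]
white [243 180  10   5  40] [247.375 182.175] [0.65125212 0.0558382  0.07      ]
white [266 185   2   4   5] [266.2 186.2] [0.63735144 0.00833743 0.07      ]
white [263 199   2   8   8] [263.5 202.5] [0.5955112 0.0184544 0.07     ]
white [261 210   2   6   8] [261.625 212.75 ] [0.56958459 0.02517236 0.07      ]
white [259 224   2   5   6] [259.16666667 225.83333333] [0.53687508 0.03380713 0.07      ]
white [268 224   9   9  72] [272.05555556 227.84722222] [0.52957736 0.00185597 0.07      ]
[0.43048228 0.06260869 1.04581561] [ 0.1935273  -0.39438075  0.60597479]
(218, 242) [0.50343107 0.13938543 0.07      ]
(340, 258) [ 0.44274687 -0.16084632  0.07      ]
(353, 177) [ 0.64619044 -0.21799525  0.07      ]
(229, 157) [0.72178911 0.09916563 0.07      ]
```

View pics/ta.png

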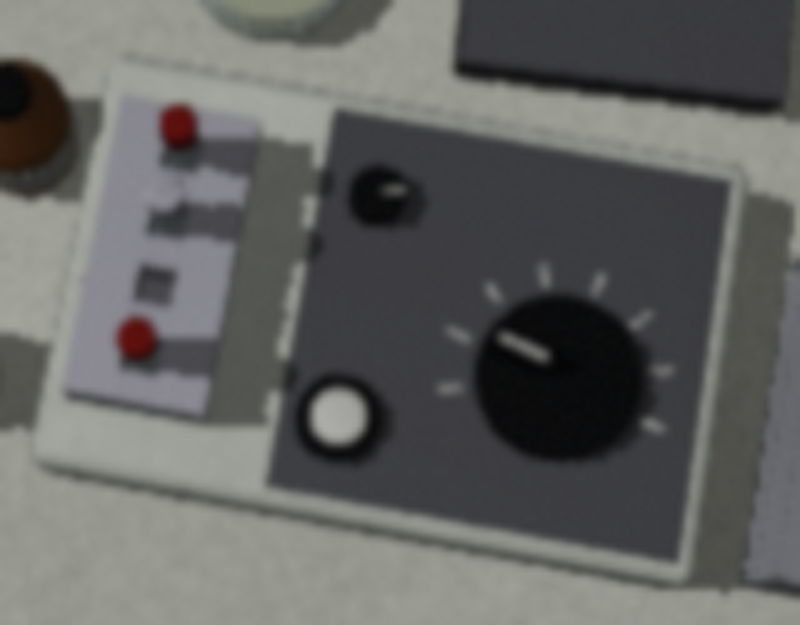

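View pics/sb.png

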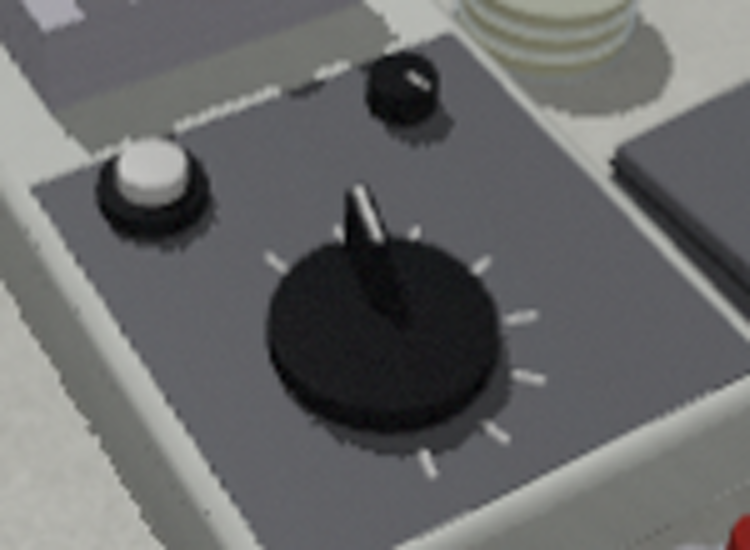

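The two crops show the dial disc at (561,377) and the fin's white stripe from (500,337) to (548,358). The eight ticks run clockwise from (449,388), so the fin looks near tick 1. The key is at (339,416) and the timer at (378,195). I'll turn these into world coordinates.

```bash
python3 - <<'E'
from h import *
T=lambda x,y,z:onz("top",(x+.5)/5-.5+205,(y+.5)/5-.5+145,z)
S=lambda x,y:ray("side",(x+.5)/5-.5+200,(y+.5)/5-.5+190)
d=T(561,377,.086);print("dial",d)
tk=np.array([T(x,y,.07)[:2] for x,y in((449,388),(457,333),(494,292),(545,275),(600,284),(641,320),(663,370),(653,427))])
from scipy.optimize import least_squares
f=least_squares(lambda p:np.hypot(*(tk-p[:2]).T)-p[2],[.54,-.11,.05]);c=f.x[:2];print("tick circle",f.x)
A=lambda p,c:np.degrees(np.arctan2(p[1]-c[1],p[0]-c[0]))
print("tick ang",[round(A(t,c),1) for t in tk])
a,b=T(500,337,.114),T(548,358,.114);print("fin",a,b,A(a,b),A(a,c),np.hypot(*(a[:2]-c)))
def tri(o1,d1,o2,d2):
    M=np.c_[d1,-d2];t=np.linalg.lstsq(M,o2-o1,rcond=None)[0];p,q=o1+d1*t[0],o2+d2*t[1];return (p+q)/2,np.linalg.norm(p-q)
top=lambda x,y:ray("top",(x+.5)/5-.5+205,(y+.5)/5-.5+145)
print("key",tri(*top(339,416),*S(152,165)))
tm=T(376,195,.089);k=T(339,416,.095);print(tm,k,A(tm,k))
for p in ((120,60),(745,175),(685,578),(40,462)):print(T(*p,.07))
# rack extents tops near mixer
for p in((365,200),(356,262),(378,201),(373,252)):print("rack",onz("top",*p,.105))
E
```

```text
dial [ 0.53964476 -0.1096906   0.086     ]
tick circle [ 0.54020103 -0.10971984  0.0543777 ]
tick ang [np.float64(90.3), np.float64(60.2), np.float64(29.8), np.float64(0.0), np.float64(-30.3), np.float64(-59.5), np.float64(-88.8), np.float64(-120.3)]
fin [ 0.55792755 -0.0770861   0.114     ] [ 0.54609772 -0.09930946  0.114     ] 61.972963093874526 61.48937775372491 0.03713745336503421
key (array([0.52757194, 0.00226505, 0.09045438]), np.float64(3.39223397438567e-05))
[ 0.63764688 -0.02533082  0.089     ] [0.52709577 0.00256149 0.095     ] -14.160336936266031
[0.72294691 0.10014618 0.07      ]
[ 0.63921343 -0.21870727  0.07      ]
[ 0.43707036 -0.16424743  0.07      ]
[0.51679376 0.15223918 0.07      ]
rack [ 0.57839878 -0.23066772  0.105     ]
rack [ 0.42999471 -0.19030354  0.105     ]
rack [ 0.57362803 -0.26280446  0.105     ]
rack [ 0.450524   -0.23435403  0.105     ]
```

Yaw is about −14.5°, and the key position checks out. The fin is at 61°, which is click 1, so its target is −60°. I'll close the fingers and cross at the present height.

```bash
python3 -m handwheel '[[[0,0,0,0.0294,0.0308,0,0],[0,0,0,0.0294,0.0308,0,0],[0,0,0,0.0294,0.0308,0,0],[0,0,0,0.0294,0.0308,0,0],[0,0,0,0.0294,0.0308,0,0],[0,0,0,0.0294,0.0308,0,0],[0,0,0,0.0294,0.0308,0,0],[0,0,0,0.0294,0.0308,0,0],[0,0,0,0.0294,0.0308,0,0],[0,0,0,0.0294,0.0308,0,0],[0,0,0,0.0294,0.0308,0,0],[0,0,0,0.0294,0.0308,0,0]]]'
python3 -m handwheel '[[[0,0,0,0.0294,0.0308,0,0],[0,0,0,0.0294,0.0308,0,0],[0,0,0,0.0294,0.0308,0,0],[0,0,0,0.0294,0.0308,0,0],[0,0,0,0.0294,0.0308,0,0],[0,0,0,0.0294,0.0308,0,0],[0,0,-0.9,0,0,0,0],[0,0,-0.9,0,0,0,0],[0,0,0,0,0,0,0],[0,0,0,0,0,0,0]]]'
cat >> h.py <<'E'
C=np.array([.5402,-.1097])
def rel(goal,heading,z):
    s=r.sense();R=s["ee_rot"];p=s["tcp_pos"]
    d=np.r_[goal,z]-p;h=np.degrees(np.arctan2(R[1,0],R[0,0]))
    print("t",s["time_s"],"p",p.round(4),"h",h.round(2),"F",np.round(s["wrist_force"],2),"w",s["gripper_width"])
    print("tool shift now",(R.T@d).round(4),"az",round(-((heading-h+180)%360-180)/6,3))
def arc(psi,rad=.03,off=.014):
    q=np.radians(psi);return C+rad*np.array([np.cos(q),np.sin(q)])-off*np.array([np.sin(q),-np.cos(q)])
E
python3 - <<'E'
from h import *
rel(arc(85),-5,.096)
# rows per step: arc of 4deg in tool frame
for st in(4,3,2):
    for psi in(85,0):
        h=np.radians(psi-90);x=np.array([np.cos(h),np.sin(h)]);y=np.array([np.sin(h),-np.cos(h)])
        d=arc(psi-st)-arc(psi);print(st,d@x,d@y)
E
```

```text
time_s: 1.3
tcp_pos: [0.4095, 0.1471, 0.2225]
ee_rot: [[0.962, -0.274, -0.0], [-0.274, -0.962, 0.0], [-0.0, -0.0, -1.0]]
wrist_force: [0.3, 0.7, -0.2]
gripper_width: 0.034
gripper_force: 0.0
time_s: 2.3
tcp_pos: [0.528, -0.0772, 0.2223]
ee_rot: [[0.996, -0.091, -0.001], [-0.091, -0.996, 0.0], [-0.001, 0.0, -1.0]]
wrist_force: [-0.1, -0.1, 0.1]
gripper_width: 0.007
gripper_force: 0.0
t 2.3 p [ 0.528  -0.0772  0.2223] h -5.23 F [-0.07 -0.14  0.07] w 0.007451522969591843
tool shift now [0.0011 0.0013 0.1263] az -0.038
4 0.0021267975086863133 -0.0009035121402124869
4 0.002126797508686218 -0.0009035121402124479
3 0.0015892652007243868 -0.0006915894300384413
3 0.001589265200724277 -0.0006915894300383306
2 0.001055513322807754 -0.0004703177644078856
2 0.0010555133228076913 -0.00047031776440775713
```

```bash
python3 -m handwheel '[[[0,0,0,0.0011,0.0013,0.02,0],[0,0,0,0,0,0.02,0],[0,0,0,0,0,0.02,0],[0,0,0,0,0,0.02,0],[0,0,0,0,0,0.016,0],[0,0,0,0,0,0.015,0],[0,0,0,0,0,0.015,0],[0,0,0,0,0,0,0],[0,0,0,0,0,0,0]]]'
python3 - <<'E'
from h import *
rel(arc(85),-5,.096)
cv2.imwrite("pics/side1.png",cv2.resize(cams.capture("side")[150:310,150:370,::-1],None,fx=3,fy=3,interpolation=cv2.INTER_CUBIC))
E
```

```text
time_s: 3.2
tcp_pos: [0.5294, -0.0784, 0.0968]
ee_rot: [[0.996, -0.089, 0.0], [-0.089, -0.996, -0.0], [0.0, 0.0, -1.0]]
wrist_force: [0.7, 1.0, 0.7]
gripper_width: 0.006
gripper_force: 0.0
t 3.2 p [ 0.5294 -0.0784  0.0968] h -5.11 F [0.75 1.04 0.69] w 0.005849249237145923
tool shift now [-0.0005  0.0003  0.0008] az -0.019
```

View pics/side1.png

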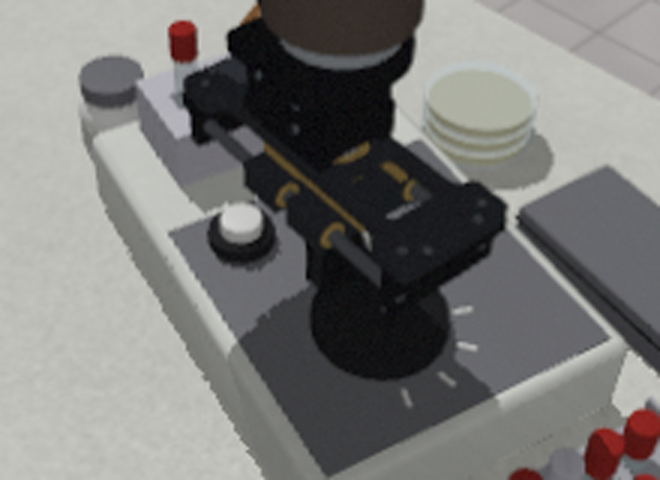

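The gripper hangs just behind the fin and stays clear of the tubes. I'll start the arc at 4° per row.

```bash
python3 -m handwheel '[[[0,0,0.667,0.00213,-0.0009,0,0],[0,0,0.667,0.00213,-0.0009,0,0],[0,0,0.667,0.00213,-0.0009,0,0],[0,0,0.667,0.00213,-0.0009,0,0],[0,0,0.667,0.00213,-0.0009,0,0],[0,0,0.667,0.00213,-0.0009,0,0],[0,0,0.667,0.00213,-0.0009,0,0],[0,0,0.667,0.00213,-0.0009,0,0]]]'
python3 -c "
from h import *
rel(arc(53),-37,.096)"
```

```text
time_s: 4.05
tcp_pos: [0.5472, -0.0767, 0.0978]
ee_rot: [[0.795, -0.606, 0.0], [-0.606, -0.795, 0.001], [-0.0, -0.001, -1.0]]
wrist_force: [-2.2, 2.8, 2.5]
gripper_width: 0.008
gripper_force: 2.0
t 4.05 p [ 0.5472 -0.0767  0.0978] h -37.32 F [-2.16  2.77  2.47] w 0.007725562588808458
tool shift now [0.0002 0.0005 0.0018] az -0.054
```

```bash
python3 -m handwheel '[[[0,0,0.6,0.00213,-0.0009,0,0],[0,0,0.667,0.00213,-0.0009,0.001,0],[0,0,0.667,0.00213,-0.0009,0,0],[0,0,0.667,0.00213,-0.0009,0,0],[0,0,0.667,0.00213,-0.0009,0,0],[0,0,0.667,0.00213,-0.0009,0,0],[0,0,0.667,0.00213,-0.0009,0,0],[0,0,0.667,0.00213,-0.0009,0,0],[0,0,0.667,0.00213,-0.0009,0,0],[0,0,0.667,0.00213,-0.0009,0,0],[0,0,0.667,0.00213,-0.0009,0,0],[0,0,0.667,0.00213,-0.0009,0,0]]]'
python3 -c "
from h import *
rel(arc(5),-85,.096)"
```

```text
time_s: 5.25
tcp_pos: [0.5701, -0.0931, 0.0969]
ee_rot: [[0.088, -0.996, 0.002], [-0.996, -0.088, 0.0], [0.0, -0.002, -1.0]]
wrist_force: [0.0, 0.4, 0.1]
gripper_width: 0.006
gripper_force: 0.0
t 5.25 p [ 0.5701 -0.0931  0.0969] h -84.92 F [0.01 0.36 0.06] w 0.0061931077222580734
tool shift now [-0.0001  0.0012  0.0009] az 0.013
```

```bash
python3 -m handwheel '[[[0,0,0.667,0.00213,-0.0004,0,0],[0,0,0.667,0.00213,-0.0005,0,0],[0,0,0.667,0.00213,-0.0009,0,0],[0,0,0.667,0.00213,-0.0009,0,0],[0,0,0.667,0.00213,-0.0009,0,0],[0,0,0.667,0.00213,-0.0009,0,0],[0,0,0.667,0.00213,-0.0009,0,0],[0,0,0.667,0.00213,-0.0009,0,0],[0,0,0.667,0.00213,-0.0009,0,0],[0,0,0.667,0.00213,-0.0009,0,0],[0,0,0,0,0,0,0]]]'
python3 -c "
from h import *
rel(arc(-35),-125,.096)"
```

```text
time_s: 6.35
tcp_pos: [0.5736, -0.1145, 0.0969]
ee_rot: [[-0.571, -0.821, 0.004], [-0.821, 0.571, 0.001], [-0.003, -0.002, -1.0]]
wrist_force: [0.5, 6.0, 1.2]
gripper_width: 0.005
gripper_force: 2.1
t 6.35 p [ 0.5736 -0.1145  0.0969] h -124.81 F [0.5  6.01 1.2 ] w 0.005466454319178338
tool shift now [0.0012 0.0002 0.0009] az 0.032
```

```bash
python3 -m handwheel '[[[0,0,0.333,0.00106,-0.00047,0,0],[0,0,0.333,0.00106,-0.00047,0,0],[0,0,0.333,0.00106,-0.00047,0,0],[0,0,0.333,0.00106,-0.00047,0,0],[0,0,0.333,0.00106,-0.00047,0,0],[0,0,0.333,0.00106,-0.00047,0,0],[0,0,0.333,0.00106,-0.00047,0,0],[0,0,0,0,0,0,0],[0,0,0,0,0,0,0]]]'
python3 -c "
from h import *
rel(arc(-49),-139,.096)"
```

```text
time_s: 7.25
tcp_pos: [0.5702, -0.1235, 0.0961]
ee_rot: [[-0.751, -0.66, 0.001], [-0.66, 0.751, -0.0], [-0.0, -0.001, -1.0]]
wrist_force: [-0.5, 0.3, 0.8]
gripper_width: 0.004
gripper_force: 0.0
t 7.25 p [ 0.5702 -0.1235  0.0961] h -138.68 F [-0.51  0.29  0.83] w 0.0036387574346518387
tool shift now [-0.0004  0.0001  0.0001] az 0.053
```

The last click snapped over and the contact force is gone. I'll back off, lift, turn for the key and check.

```bash
python3 -m handwheel '[[[0,0,0,-0.003,0,0,0],[0,0,0,-0.003,0,0,0],[0,0,0,0,0,-0.015,0],[0,0,0,0,0,-0.025,0],[0,0,0,0,0,-0.025,0],[0,0,-0.95,0,0,-0.025,0],[0,0,-0.95,0,0,0,0],[0,0,-0.95,0,0,0,0],[0,0,-0.95,0,0,0,0],[0,0,-0.95,0,0,0,0],[0,0,-0.95,0,0,0,0],[0,0,0,0,0,0,0]]]'
python3 -c "
from h import *
rel([.5276,.0022],-104.5,.1)"
```

```text
time_s: 8.45
tcp_pos: [0.5747, -0.1192, 0.1855]
ee_rot: [[-0.251, -0.968, -0.0], [-0.968, 0.251, -0.0], [0.0, -0.0, -1.0]]
wrist_force: [-0.3, -0.4, 0.0]
gripper_width: 0.005
gripper_force: 0.0
t 8.45 p [ 0.5747 -0.1192  0.1855] h -104.54 F [-0.33 -0.39  0.02] w 0.004729747452503039
tool shift now [-0.1057  0.0761  0.0855] az -0.006
```

```bash
python3 -m handwheel '[[[0,0,0,-0.0264,0.019,0,0],[0,0,0,-0.0264,0.019,0,0],[0,0,0,-0.0264,0.019,0,0],[0,0,0,-0.0264,0.019,0,0],[0,0,0,0,0,0,0],[0,0,0,0,0,0,0]]]'
python3 - <<'E'
from h import *
rel([.5276,.0022],-104.5,.1)
t=cams.capture("top")[:,:,::-1];s=cams.capture("side")[:,:,::-1]
a=cv2.resize(t[145:270,205:365],(640,500),interpolation=cv2.INTER_CUBIC)
cv2.imwrite("pics/t2.png",a);cv2.imwrite("pics/s2.png",cv2.resize(s[190:300,200:350],None,fx=5,fy=5,interpolation=cv2.INTER_CUBIC))
E
```

```text
time_s: 9.05
tcp_pos: [0.5276, 0.0026, 0.1859]
ee_rot: [[-0.251, -0.968, 0.001], [-0.968, 0.251, -0.0], [-0.0, -0.001, -1.0]]
wrist_force: [-0.7, 0.8, -0.6]
gripper_width: 0.006
gripper_force: 0.0
t 9.05 p [0.5276 0.0026 0.1859] h -104.54 F [-0.72  0.77 -0.59] w 0.005532003176411665
tool shift now [0.0004 0.     0.0859] az -0.006
```

View pics/t2.png

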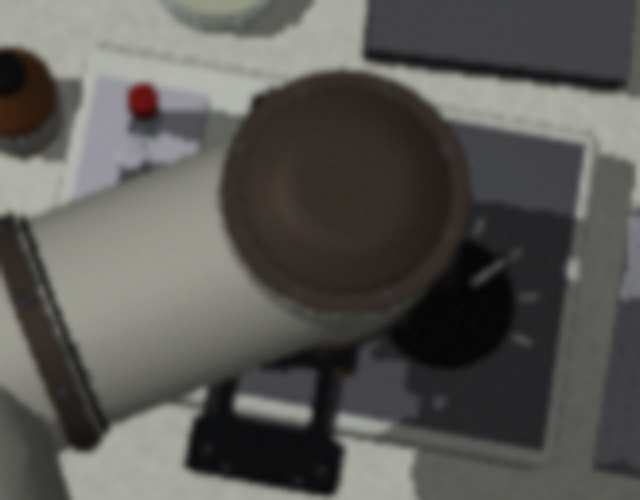

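View pics/s2.png

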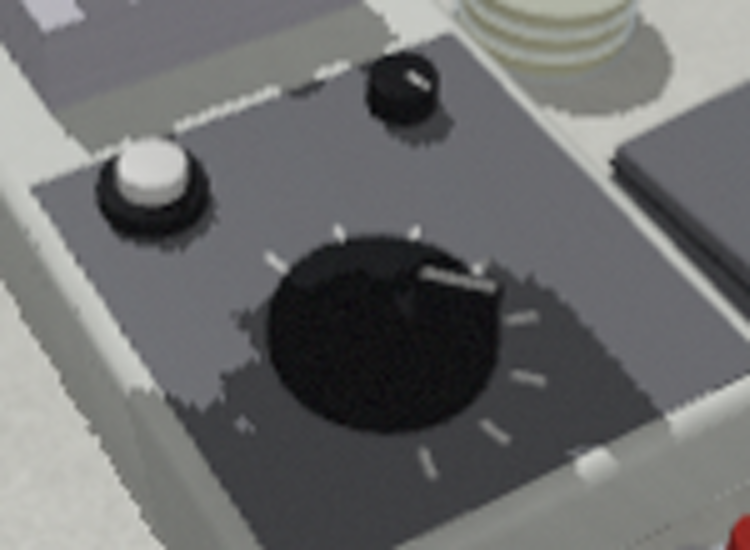

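Side view: the fin stripe runs from (422,272) to (497,286), and the top view shows it from (472,286) to (520,252). The timer and key look unchanged. I'll compute the fin angle.

```bash
python3 - <<'E'
from h import *
T=lambda x,y,z:onz("top",(x+.5)/4-.5+205,(y+.5)/4-.5+145,z)
S=lambda x,y,z:onz("side",(x+.5)/5-.5+200,(y+.5)/5-.5+190,z)
for a,b in((T(472,286,.114),T(520,252,.114)),(S(422,272,.114),S(497,286,.114)),(S(380,240,.114),S(358,188,.114))):
    d=b-a;e=b[:2]-C;print(a,b,np.degrees(np.arctan2(d[1],d[0])),np.degrees(np.arctan2(e[1],e[0])),np.hypot(*e))
E
```

```text
[ 0.54484286 -0.11971867  0.114     ] [ 0.56348537 -0.15111673  0.114     ] -59.300388302394346 -60.65437556267883 0.04751371933691764
[ 0.54645231 -0.11889872  0.114     ] [ 0.56068988 -0.14097479  0.114     ] -57.180722805629195 -56.76892409678219 0.03738913519318762
[ 0.54669375 -0.09854421  0.114     ] [ 0.55942986 -0.07541892  0.114     ] 61.15648675449032 60.70989304852632 0.039306230248343565
```

The fin is at −60°, so the dial is on click 5. Now I'll press the key.

```bash
python3 -m handwheel '[[[0,0,0,0.0004,0,0.02,0],[0,0,0,0,0,0.02,0],[0,0,0,0,0,0.02,0],[0,0,0,0,0,0.015,0],[0,0,0,0,0,0.01,0],[0,0,0,0,0,0.004,0],[0,0,0,0,0,0.003,0],[0,0,0,0,0,0.003,0],[0,0,0,0,0,0.003,0],[0,0,0,0,0,0.002,0],[0,0,0,0,0,0,0],[0,0,0,0,0,0,0]]]'
```

```text
time_s: 10.35
tcp_pos: [0.528, 0.0014, 0.0864]
ee_rot: [[-0.251, -0.968, 0.002], [-0.968, 0.251, -0.0], [-0.0, -0.002, -1.0]]
wrist_force: [-0.9, -4.0, 4.9]
gripper_width: 0.003
gripper_force: 2.6
```

```bash
python3 -m handwheel '[[[0,0,0,0,0,0.001,0],[0,0,0,0,0,0.001,0],[0,0,0,0,0,0.001,0],[0,0,0,0,0,0,0],[0,0,0,0,0,0,0]]]'
```

```text
time_s: 10.85
tcp_pos: [0.5281, 0.0014, 0.0861]
ee_rot: [[-0.25, -0.968, 0.002], [-0.968, 0.25, -0.001], [0.0, -0.002, -1.0]]
wrist_force: [-6.0, -1.5, 20.9]
gripper_width: 0.001
gripper_force: 10.5
```

It bottoms out at 21 N, but the closed fingers (30 mm) are wider than the key (28 mm), so the housing rim may have stopped them. I'll let it up and press again with the tool tilted, so that a corner lands on the key's centre.

```bash
python3 -m handwheel '[[[0,0,0,0,0,-0.005,0],[0,0,0,0,0,-0.015,0],[0,0,0,0,0,-0.015,0],[0,0,0,0,-0.0143,0,0],[1,0,0,0,0,0,0],[1,0,0,0,0,0,0],[1,0,0,0,0,0,0],[0,0,0,0,0,0,0],[0,0,0,0,0,0,0]]]'
python3 - <<'E'
from h import *
s=r.sense();R=s["ee_rot"];p=s["tcp_pos"];c=p+R@[0,.015,0]
print(p,c,s["wrist_force"]);print("to key, z .086", R.T@(np.array([.5276,.0022,.086])-c), "per down mm",R.T@[0,0,-1])
s=cams.capture("side")[:,:,::-1]
cv2.imwrite("pics/s3.png",cv2.resize(s[150:300,150:350],None,fx=4,fy=4,interpolation=cv2.INTER_CUBIC))
E
```

```text
time_s: 11.75
tcp_pos: [0.5423, -0.0045, 0.1182]
ee_rot: [[-0.255, -0.924, 0.284], [-0.967, 0.242, -0.079], [0.004, -0.295, -0.956]]
wrist_force: [0.6, -0.1, 1.2]
gripper_width: 0.002
gripper_force: 0.0
[ 0.54228668 -0.00454581  0.11818651] [ 0.52842052 -0.00091154  0.11376817] [ 0.64829152 -0.14779912  1.1972486 ]
to key, z .086 [-0.00291938  0.00969167  0.02605715] per down mm [-0.00430945  0.29455624  0.95562443]
```

View pics/s3.png

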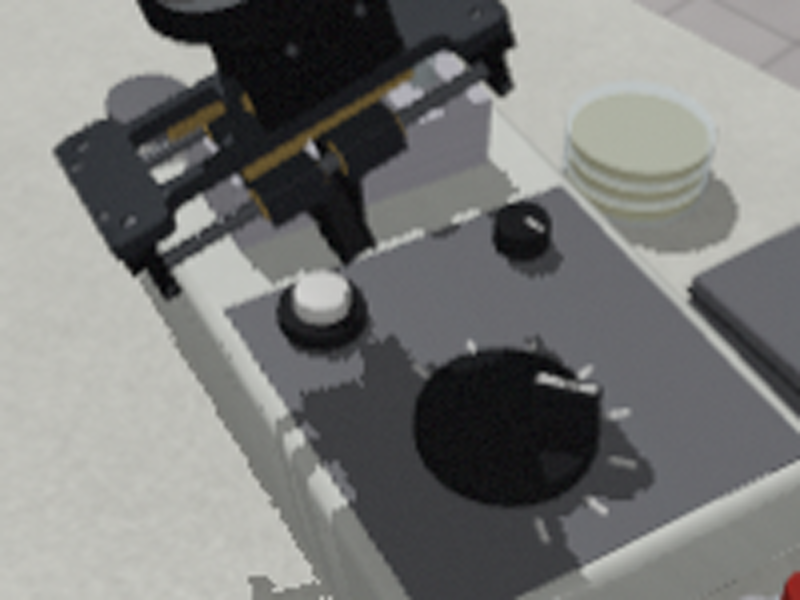

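The key is back up at (322,297) and the dial is unchanged. Now the press with the tilted corner.

```bash
python3 -m handwheel '[[[0,0,0,-0.001,0.0027,0.006,0],[0,0,0,-0.001,0.0025,0.006,0],[0,0,0,-0.0009,0.0018,0.005,0],[0,0,0,0,0.001,0.003,0],[0,0,0,0,0.0009,0.003,0],[0,0,0,0,0.0008,0.003,0],[0,0,0,0,0.0006,0.002,0],[0,0,0,0,0,0,0],[0,0,0,0,0,0,0]]]'
python3 -c "
from h import *
s=r.sense();print(s['tcp_pos']+s['ee_rot']@[0,.015,0])"
```

```text
time_s: 12.7
tcp_pos: [0.5416, -0.0017, 0.0886]
ee_rot: [[-0.255, -0.924, 0.285], [-0.967, 0.242, -0.08], [0.005, -0.296, -0.955]]
wrist_force: [-1.8, 0.3, 4.2]
gripper_width: 0.005
gripper_force: 1.8
[0.5277466  0.00197937 0.08415347]
```

```bash
python3 -m handwheel '[[[0,0,0,0,0.0003,0.001,0],[0,0,0,0,0.0003,0.001,0],[0,0,0,0,0.0003,0.001,0],[0,0,0,0,0,0,0],[0,0,0,0,0,0,0]]]'
python3 -c "
from h import *
s=r.sense();print(s['tcp_pos']+s['ee_rot']@[0,.015,0])"
```

```text
time_s: 13.2
tcp_pos: [0.542, -0.0017, 0.0877]
ee_rot: [[-0.255, -0.923, 0.288], [-0.967, 0.242, -0.08], [0.004, -0.299, -0.954]]
wrist_force: [-12.0, 0.9, 20.8]
gripper_width: 0.005
gripper_force: 10.3
[0.52819483 0.00194231 0.0832552 ]
```

Hard stop at about 0.083, so the key is fully down. Releasing and retreating.

```bash
python3 -m handwheel '[[[0,0,0,0,-0.0015,-0.005,0],[0,0,0,0,-0.003,-0.01,0],[0,0,0,0,-0.006,-0.02,0],[0,0,0,0,-0.009,-0.03,0],[0,0,0,0,-0.012,-0.04,0],[0,0,0,0,-0.009,-0.03,0],[0,0,0,0,0,0,0],[0,0,0,0,0,0,0],[0,0,0,0,0,0,0]]]'
python3 - <<'E'
from h import *
s=cams.capture("side")[:,:,::-1]
cv2.imwrite("pics/s4.png",cv2.resize(s[150:300,150:350],None,fx=4,fy=4,interpolation=cv2.INTER_CUBIC))
E
```

```text
time_s: 14.1
tcp_pos: [0.5397, -0.001, 0.2245]
ee_rot: [[-0.255, -0.925, 0.282], [-0.967, 0.242, -0.081], [0.006, -0.293, -0.956]]
wrist_force: [-0.1, -0.0, -1.0]
gripper_width: 0.008
gripper_force: 0.0
```

View pics/s4.png

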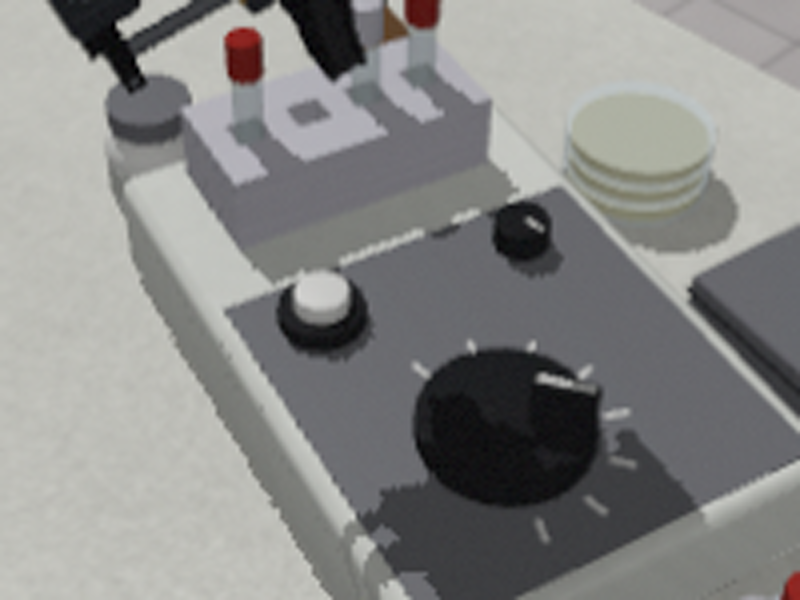

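The key is up again at (322,297), the fin is still at its −60° click, and the tubes and timer are untouched.

```bash
python3 -c "
from station import r
print(r.finish_job())"
```

```text
the job is handed in; nothing more can be done
None
```

I pushed the dial four clicks clockwise (click 1 to 5), then pressed the start key to its stop and let it up; the job is handed in at about 14 s, no verdict was returned, and the last picture shows the key up and the timer and tubes undisturbed.

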